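# Point out the pocket ring and call the shopkeeper

### The job

Show the shopkeeper what is wanted: with a fingertip, lightly push the arm of the wooden pointer round until its arrowhead points squarely at the brass pocket ring, then press the button of the counter bell right down and let it come up again. Do not ring before the pointer is set and do not pinch the arm; leave the ring and the other wares standing where they are, neither shifted nor lifted.

Things in the scene. Friction and masses are not known exactly. Their poses are not given: they have to be found in the camera images.
- pointer: Wooden arm turning on a vertical pivot. Origin on the pivot axis, 20 mm above the counter; x runs along the arm to the arrowhead, z up. Arm 12 mm wide, straight from the hub (30 mm across, top at 40 mm) to 100 mm from the pivot; underside 22 mm, top 36 mm above the counter. Turns freely all round, no stops, and stays where left (friction 0.05 N m, under 1 N of push at mid-arm).
- pointer_tip (a point): Point of the arrowhead (25 mm wide), 125 mm from the pivot, 29 mm above the counter. A blunt tail reaches 38 mm the opposite way.
- dial: Round dark wooden pedestal under the pointer, fixed to the counter: 96 mm across, 12 mm high, with a neck up to 20 mm. Origin at the centre of its underside, below the pivot. More than 48 mm from the pivot only bare counter lies under the arm, so a fingertip can reach down beside it.
- pocket_ring: Brass carrom pocket ring lying flat, loose: 54 mm outside, 42 mm inside, 9 mm high. Origin at the centre of its underside. It is one of four wares standing about 190 mm from the pivot, in any of the four places.
- striker: Amber carrom striker lying flat, loose: solid disc 41 mm across, 10 mm thick. Origin at the centre of its underside. Leave alone.
- men_stack: Stack of four plain wood carrom men held by a paper band, loose: 31 mm across, 32 mm high. Origin at the centre of its underside. Leave alone.
- coin_tin: Green enamel coin tin, loose: 68 mm across, 56 mm high. Origin at the centre of its underside. Leave alone.
- bell_button (a joint): Travel of the bell's spring button: 0 m up, 0.006 m fully down; it rises again when let go. It takes about 1.5 N to start and 4 N to hold fully down.
- bell_top (a point): Centre of the top of the bell's button (17 mm across), 58 mm above the counter when up. The button stands 16 mm above the chrome dome; the bell is 85 mm across its round base and fixed to the counter.
There are look-alikes about, which are no part of the job. Leave any blue look-alike of the part that bears bell_button alone. There is more than one size of the dial; the job needs the larger.

How it is judged:
By the outcome, as a careful person would: the job done as asked, in the order asked, and still so for the second after the job is handed in, with the robot touching nothing.
It also fails if it takes over 61 s, if anything falls off the work surface, if the arm or the gripper's body presses on something with over 40 N, if the wrist force passes 120 N, or if a joint passes its speed limit or range.

### The arm

A 6-joint arm with a two-finger parallel gripper is mounted at the origin on the work surface. World frame = base frame: x ahead of the robot, y to its left, z up, the work surface at z = 0. Lengths are in mm, angles in rad, forces in N, time in s.
With the tool pointing down it reaches from about 275 to 975 mm from the base axis. Payload 8.4 kg.
Tool frame: the origin (TCP) lies on the centre line of the jaws, within the pads' length; the fingertips stand 8 mm ahead of it and the grasp point (between the pads) lies 11 mm behind it; z points along the fingers, y is the direction in which the jaws open and shut (so a half turn about z gives the same grasp; the last joint's range is limited). The gripper opens to 92 mm and grips with 3 to 60 N. Pads are 20 mm wide; open, the fingers measure 128 mm over their backs; the gripper's body (75 mm by 189 mm) begins 69 mm behind the grasp point.
Start: joints at [1.266, 0.353, 1.633, -0, 1.155, -0.002], TCP at [186.37, 596.569, 222.583] pointing down, gripper open.
Joint ranges: [-2.63, 2.63], [-0.92, 2.1], [0.06, 2.66], [-1.3, 4.44], [0, 2.69], [-3.02, 3.02]. Speed limits (rad/s): [2.22, 2.22, 2.79, 3.14, 3.14, 3.14].

### API

Orientations are given as a rotation vector (axis times angle).
In Python, from rig import robot, imaging, close_job gives the robot as it stands.
- The arm moves only by the tool jog_arm, never from a script. Its argument "rows" is a list that holds one entry, the list of rows, each a list of 5 numbers: the shift along the world's x, y, z normalised to -1 to 1, where 1 is 0.3 m, then the turn about the world's z normalised to -1 to 1, where 1 is 0.5 rad, then the closure in counts, from 0 (fully open) to 255 (shut). In form: [[[tx, ty, tz, roll, hand], ...]]. A call has 1 to 8 rows; each row is the pose to reach, as a shift and turn from the pose measured when the call began; what a row does not reach only later rows make up. A row lasts 1/8 s, in which the tool goes at most 62.5 mm and 10.7 degrees, less where a joint would pass 70% of its speed; a pose out of reach is approached as far as the arm can. A call with a number of a shift or a turn outside -1 to 1 is refused whole. A call with a gripper value outside its range is refused whole. The fingers move at their own pace and stop on an object; "force" is the grip in N (left out, the last holds). Time passes only in rows, so rows that repeat a pose let the fingers close. It gives the time, the measured TCP pose, the force and the opening at its end, in the units of the state.
- robot.get_obs(): the state, without advancing time (a new reading comes with each control period).
- imaging.get_image(name): name is "side" or "top"; returns the picture (420x560x3 uint8, blue, green, red); there is no depth.
- imaging.camera_info(name): a dict with "intrinsics" (3x3 intrinsics, pixels), "xyz" and "rotation" of the camera in the world. Camera axes: x right, y down, z forward; pixel columns grow to the right and rows downward; lengths in mm; the calibration is good to about 2 mm. A picture is of the moment at which its call begins. camera_info takes no time and is no camera call.
- close_job(): hands the job in, once; it reports no verdict.
The state is a dict: "clock": time; "joint_pos": joint angles; "qvel": joint speeds; "tau": joint torques, N m; "eef_pos": TCP position; "ee_rot": TCP orientation; "ft_force": force on the tool from outside, world axes, zero at the start; "moment": the same for the moment, N m; "width": finger opening in mm.
Only numpy, scipy, OpenCV 4.12 (cv2) and the standard library are available. Lean on these libraries where they do the work, as an engineer would, in place of code of your own. Each camera call takes 0.05 s, during which the arm holds its last target.

## Working session

There is one attempt and no reset: what is moved stays moved. The work goes in short steps, Python scripts to look and compute and a tool call to move; the robot and the scene stay as the last step left them, time stands still between calls to the robot, and variables do not carry over. Pictures are saved under pics/ and viewed, and the job is handed in when it is done.

Besides the shell and the picture viewer there is one more tool, called after "Request:" as name([rows], argument=value, ...), one row to a line, values as JSON. jog_arm: Moves the arm, as the interface text tells. Scaled input: -1 to 1 covers 0.3 m each way for a shift and 0.5 rad each way for a turn. Its arguments: {"type":"object","properties":{"rows":{"type":"array","items":{"type":"array","items":{"type":"array","items":{"type":"number"}}}},"force":{"type":"number"}},"required":["rows"]}

```bash
mkdir -p pics; ls; python3 - <<'E'
from rig import robot, imaging
import cv2
for n in("top","side"):
    im=imaging.get_image(n); cv2.imwrite(f"pics/{n}0.png",im)
    c=imaging.camera_info(n); print(n,c)
print(robot.get_obs())
E
```

```text
pics
top {'intrinsics': array([[446.17889395,   0.        , 278.86492375],
       [  0.        , 446.17889395, 204.77479137],
       [  0.        ,   0.        ,   1.        ]]), 'xyz': array([359.13879335,   3.43199766, 824.62858996]), 'rotation': array([-2.08483528,  2.11921653, -0.24781497])}
side {'intrinsics': array([[436.19198654,   0.        , 276.93470385],
       [  0.        , 436.19198654, 210.95582266],
       [  0.        ,   0.        ,   1.        ]]), 'xyz': array([ 362.3371471 , -661.62333949,  482.9766525 ]), 'rotation': array([-2.07708507,  0.26915655, -0.15615958])}
{'clock': 0.1, 'joint_pos': array([ 1.26560003e+00,  3.53577337e-01,  1.63403315e+00,  1.25135019e-05,
        1.15521575e+00, -2.38548202e-03]), 'qvel': array([ 2.74536203e-04, -1.27212910e-03, -2.04405658e-03,  6.84934768e-05,
        1.56120310e-03,  2.53180122e-04]), 'tau': array([ 3.38913169e-04, -5.94903982e+01, -3.34932017e+01,  7.00127031e-02,
        1.83541415e-02, -2.22939866e-05]), 'eef_pos': array([186.23670627, 596.15985674, 221.95112399]), 'ee_rot': array([-4.73816474e-01, -3.10545332e+00,  1.91196980e-03]), 'ft_force': array([0.52420871, 0.22159191, 0.38171841]), 'moment': array([-0.01191513, -0.03963352,  0.03475377]), 'width': 91.97965582430412}
```

View pics/top0.png

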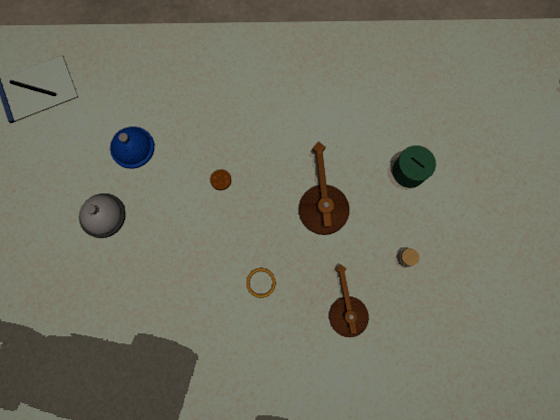

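View pics/side0.png

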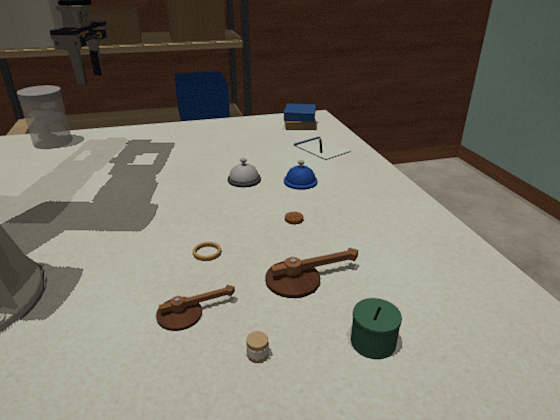

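The top view shows these candidates:
- **Pointer:** the large dial is at (326,205) with its tip at (318,146). The small look-alike dial is at (348,316).
- **Bell:** the chrome bell is at (102,215) with its button near (94,210). The blue look-alike is at (132,147).
- **Ring:** the only one is at (261,282). The striker at (220,179) is a solid disc, the men stack is at (408,257) and the tin is at (413,166).

I choose the large dial, the chrome bell and the brass ring.

```bash
cat > h.py <<'E'
import numpy as np, cv2
from rig import robot, imaging
from scipy.spatial.transform import Rotation as R
def ray(n,uv):
    c=imaging.camera_info(n);Rm=R.from_rotvec(c['rotation']).as_matrix()
    d=Rm@np.linalg.solve(c['intrinsics'],[uv[0],uv[1],1.]);return c['xyz'],d/np.linalg.norm(d)
def plane(n,uv,z):
    o,d=ray(n,uv);return o+d*(z-o[2])/d[2]
def tri(a,b):
    o1,d1=ray('top',a);o2,d2=ray('side',b)
    s=np.linalg.lstsq(np.c_[d1,-d2],o2-o1,rcond=None)[0]
    p,q=o1+s[0]*d1,o2+s[1]*d2
    return (p+q)/2,np.linalg.norm(p-q)
E
python3 - <<'E'
from h import *
t=cv2.imread('pics/top0.png');s=cv2.imread('pics/side0.png')
def crop(im,x,y,w,h,k): return cv2.resize(im[y:y+h,x:x+w],None,fx=k,fy=k,interpolation=cv2.INTER_CUBIC)
a=crop(t,230,130,130,180,3); b=crop(t,70,170,70,70,5); 
c=crop(s,255,240,110,60,4); d=crop(s,220,150,60,40,5);e=crop(s,180,235,60,35,4)
out=np.zeros((560,780,3),np.uint8); out[:540,:390]=a; out[:350,400:750]=b
cv2.imwrite('pics/c1.png',out)
out=np.zeros((400,780,3),np.uint8); out[:240,:440]=c; out[:200,450:750]=d; out[250:390,:240]=e
cv2.imwrite('pics/c2.png',out)
hsv=cv2.cvtColor(t,cv2.COLOR_BGR2HSV)
for n,uv in dict(hub=(326,205),tip=(318,146),ring=(261,282),sh=(348,316)).items(): print(n,hsv[uv[1],uv[0]],plane('top',uv,{'hub':40,'tip':29,'ring':5,'sh':30}[n]).round(1))
print(hsv[282,248:254],hsv[180,324],hsv[220,305])
E
```

```text
hub [ 14  31 108] [540.7 -87.3  40. ]
tip [ 13 186  81] [657.9 -78.2  29. ]
ring [ 32  33 130] [407.4  32.3   5. ]
sh [ 14 232  76] [ 345.4 -118.5   30. ]
[[ 19 237 116]
 [ 19 102  95]
 [ 41  33 122]
 [ 39  25 133]
 [ 38  31 133]
 [ 34  31 132]] [ 14 220  80] [ 12 205  51]
```

View pics/c1.png

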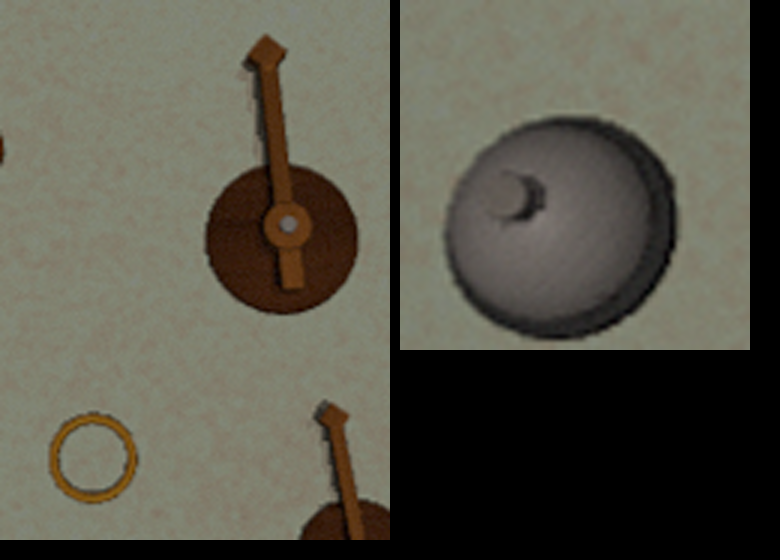

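View pics/c2.png

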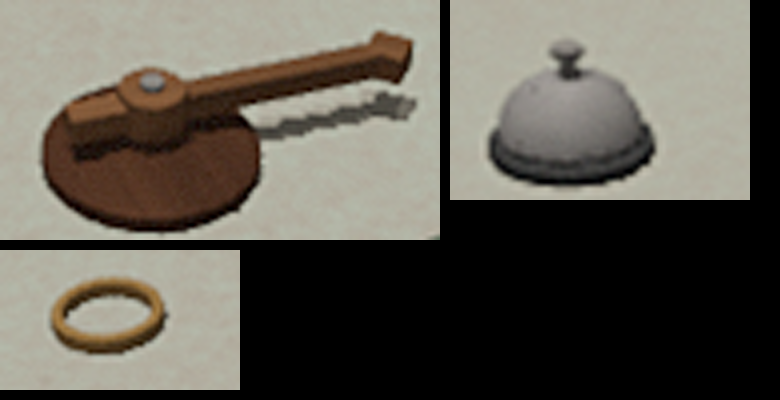

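```bash
python3 - <<'E'
from h import *
def ringc(n,im,box,hue=(14,26),smin=130):
    h=cv2.cvtColor(im,cv2.COLOR_BGR2HSV);m=cv2.inRange(h,(hue[0],smin,60),(hue[1],255,255))
    x,y,w,hh=box;k=np.zeros_like(m);k[y:y+hh,x:x+w]=m[y:y+hh,x:x+w]
    cs,_=cv2.findContours(k,cv2.RETR_EXTERNAL,cv2.CHAIN_APPROX_NONE);c=max(cs,key=cv2.contourArea)
    return c[:,0,:]
t=cv2.imread('pics/top0.png');s=cv2.imread('pics/side0.png')
for n,im,b in(('top',t,(240,260,45,45)),('side',s,(185,235,45,30))):
    c=ringc(n,im,b)
    P=np.array([plane(n,u,5)[:2] for u in c]).astype(np.float32)
    print(n,'ring',cv2.minEnclosingCircle(P),P.mean(0))
    print(cv2.fitEllipse(c)[0])
print('hub',tri((325.8,204.3),(293,260)),'tip',tri((318.4,143),(255+400/4,240+42/4)))
print('bell',tri((91.6,209),(243.4,159)),plane('top',(91.6,209),58),plane('side',(243.4,159),58))
print(plane('top',(325.8,204.3),40),plane('side',(293,260),40))
# dial outline
h=cv2.cvtColor(t,cv2.COLOR_BGR2HSV);m=cv2.inRange(h,(5,120,30),(20,255,66));k=np.zeros_like(m);k[175:240,290:355]=m[175:240,290:355]
cs,_=cv2.findContours(k,cv2.RETR_EXTERNAL,cv2.CHAIN_APPROX_NONE);c=max(cs,key=cv2.contourArea)[:,0,:]
P=np.array([plane('top',u,12)[:2] for u in c]).astype(np.float32);print('dial',cv2.minEnclosingCircle(P))
for nm,uv in dict(striker=(220.5,179.5),small_hub=(350,317),stip=(339,266),men=(409,257),tin=(414,160)).items(): print(nm,plane('top',uv,dict(striker=8,men=32,tin=56).get(nm,30)).round(0))
E
```

```text
top ring ((407.0195007324219, 33.37236404418945), 26.618017196655273) [406.8528   33.36046]
(260.602294921875, 282.4742431640625)
side ring ((407.2397766113281, 32.45884323120117), 29.911746978759766) [406.7481   32.22499]
(206.2611083984375, 251.05490112304688)
hub (array([541.76038116, -86.78934806,  42.55074792]), np.float64(0.7470286432205993)) tip (array([660.71647221, -78.31079594,  35.60467455]), np.float64(1.2454079099299207))
bell (array([536.52132329, 327.12421687,  58.2611087 ]), np.float64(1.3913308624802423)) [535.87122778 327.24451833  58.        ] [537.36263421 327.9691135   58.        ]
[541.97399456 -87.02874793  40.        ] [543.19818131 -83.38797639  40.        ]
dial ((549.1360473632812, -83.60218811035156), 56.879112243652344)
striker [601. 108.   8.]
small_hub [ 344. -122.   30.]
stip [ 432. -107.   30.]
men [ 445. -232.   32.]
tin [ 618. -249.   56.]
```

Request:
jog_arm([
  [[0.25,-0.4,0,-0.4,255],[0.487,-0.797,0,-0.8,255],[0.487,-0.797,0,-0.8,255],[0.487,-0.797,0,-0.8,255],[0.487,-0.797,0,-0.8,255],[0.487,-0.797,0,-0.8,255],[0.487,-0.797,0,-0.8,255]],
], force=10)

```text
clock: 0.98
eef_pos: [332.2, 357.6, 221.9]
ee_rot: [-1.082, -2.949, 0.001]
ft_force: [-0.6, 0.4, -0.4]
width: 24.2
```

Request:
jog_arm([
  [[0.25,-0.4,0,-0.4,255],[0.487,-0.797,0,-0.8,255],[0.487,-0.797,0,-0.8,255],[0.487,-0.797,0,-0.8,255],[0.487,-0.797,0,-0.8,255],[0.487,-0.797,0,-0.8,255],[0.487,-0.797,0,-0.8,255]],
])

```text
clock: 1.85
eef_pos: [477.8, 119.8, 221.7]
ee_rot: [-1.644, -2.675, 0.001]
ft_force: [-0.2, -0.2, 0.1]
width: 0.5
```

Request:
jog_arm([
  [[0.25,-0.4,0,-0.4,255],[0.487,-0.797,0,-0.8,255],[0.487,-0.797,0,-0.8,255],[0.487,-0.797,0,-0.8,255],[0.487,-0.797,0,-0.8,255],[0.487,-0.797,0,-0.8,255],[0.487,-0.797,0,-0.8,255]],
])

```text
clock: 2.72
eef_pos: [623.4, -117.2, 221.4]
ee_rot: [-2.14, -2.296, 0.001]
ft_force: [0.5, 0.2, 0.5]
width: 0.5
```

Request:
jog_arm([
  [[0,-0.013,-0.2,0,255],[0,-0.013,-0.4,0,255],[0,-0.013,-0.5,0,255],[0,-0.013,-0.58,0,255],[0,-0.013,-0.62,0,255],[0,-0.013,-0.65,0,255],[0,-0.013,-0.65,0,255]],
])

```text
clock: 3.6
eef_pos: [623.4, -120.7, 26.6]
ee_rot: [-2.14, -2.296, 0.001]
ft_force: [-0.1, -0.3, 0.5]
width: 0.4
```

```bash
python3 - <<'E'
from h import *
t=imaging.get_image('top');s=imaging.get_image('side')
a=cv2.resize(t[90:300,230:450],None,fx=1.8,fy=1.8,interpolation=cv2.INTER_CUBIC)
b=cv2.resize(s[190:370,250:450],None,fx=2,fy=2,interpolation=cv2.INTER_CUBIC)
o=np.zeros((400,800,3),np.uint8);o[:a.shape[0],:a.shape[1]]=a;o[:b.shape[0],400:400+b.shape[1]]=b
cv2.imwrite('pics/d1.png',o);print(robot.get_obs()['joint_pos'])
E
```

```text
[-1.94637176e-01  5.98854931e-01  1.73723573e+00  1.41674930e-03
  8.07184910e-01 -2.65720621e-01]
```

View pics/d1.png

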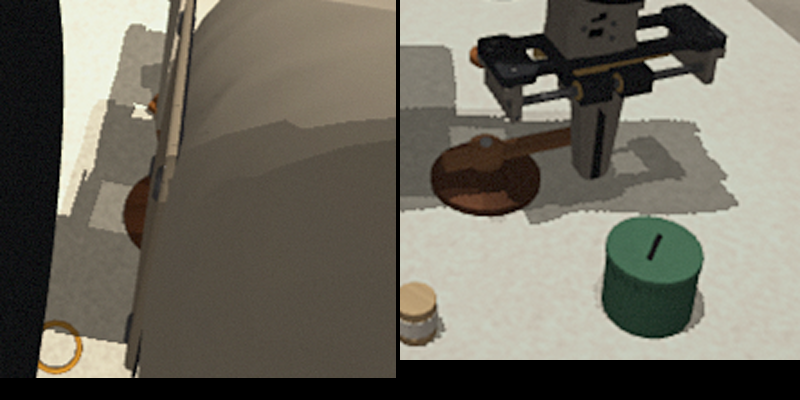

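```bash
cat > way.py <<'E'
import numpy as np,sys
def P(th,d=16,r=80):
    t=np.radians(th);return np.array([541.9+r*np.cos(t)+d*np.sin(t),-86.5+r*np.sin(t)-d*np.cos(t)])
def rows(cur,yaw,ths):
    for th in ths:
        s=(P(th)-cur)/300; print(th,s.round(3),'turn',round(np.radians(th-yaw)/.5,3))
E
python3 - <<'E'
from way import *
cur=np.array([623.4,-120.7]);yaw=4.
for k in range(5):
    ths=[yaw+i*(27/6) for i in range(1,7)]
    rows(cur,yaw,ths);cur=P(ths[-1]);yaw=ths[-1];print(cur)
E
```

```text
8.5 [-0.     0.101] turn 0.157
13.0 [0.    0.122] turn 0.314
17.5 [-0.001  0.143] turn 0.471
22.0 [-0.004  0.164] turn 0.628
26.5 [-0.009  0.185] turn 0.785
31.0 [-0.016  0.206] turn 0.942
[618.71399325 -59.01163082]
35.5 [-0.008  0.02 ] turn 0.157
40.0 [-0.017  0.039] turn 0.314
44.5 [-0.028  0.057] turn 0.471
49.0 [-0.041  0.075] turn 0.628
53.5 [-0.055  0.091] turn 0.785
58.0 [-0.07   0.106] turn 0.942
[597.86231068 -27.13486054]
62.5 [-0.016  0.014] turn 0.157
67.0 [-0.033  0.027] turn 0.314
71.5 [-0.051  0.038] turn 0.471
76.0 [-0.07   0.048] turn 0.628
80.5 [-0.09   0.056] turn 0.785
85.0 [-0.11   0.063] turn 0.942
[564.81157459  -8.19891604]
89.5 [-0.021  0.005] turn 0.157
94.0 [-0.042  0.009] turn 0.314
98.5 [-0.063  0.011] turn 0.471
103.0 [-0.084  0.011] turn 0.628
107.5 [-0.106  0.009] turn 0.785
112.0 [-0.127  0.006] turn 0.942
[526.7664142   -6.33158614]
116.5 [-0.021 -0.005] turn 0.157
121.0 [-0.041 -0.011] turn 0.314
125.5 [-0.061 -0.019] turn 0.471
130.0 [-0.08  -0.029] turn 0.628
134.5 [-0.098 -0.04 ] turn 0.785
139.0 [-0.116 -0.052] turn 0.942
[492.02017805 -21.9399244 ]
```

Request:
jog_arm([
  [[0,0.05,0,0,255],[0,0.09,0,0.1,255],[0,0.12,0,0.31,255],[-0.001,0.143,0,0.47,255],[-0.004,0.164,0,0.63,255],[-0.009,0.185,0,0.78,255],[-0.016,0.206,0,0.94,255],[-0.016,0.206,0,0.94,255]],
])

```text
clock: 4.7
eef_pos: [619.1, -58.2, 27.4]
ee_rot: [-1.545, -2.734, 0.001]
ft_force: [-0.7, 0.1, 0.6]
width: 0.2
```

```bash
python3 - <<'E'
from h import *
s=imaging.get_image('side')
cv2.imwrite('pics/d2.png',cv2.resize(s[190:370,250:450],None,fx=3,fy=3,interpolation=cv2.INTER_CUBIC))
E
```

```text
(no output)
```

View pics/d2.png

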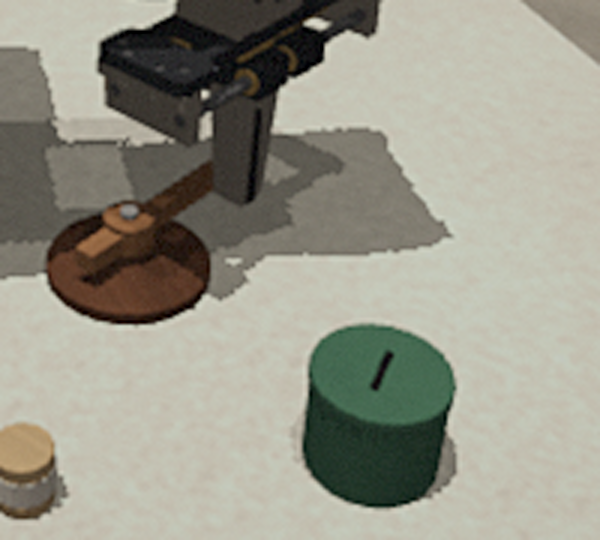

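The finger is beside the arm and the arm is turning with it. I'll carry on round.

Request:
jog_arm([
  [[-0.008,0.02,-0.01,0.157,255],[-0.017,0.039,-0.01,0.314,255],[-0.028,0.057,-0.01,0.471,255],[-0.041,0.075,-0.01,0.628,255],[-0.055,0.091,-0.01,0.785,255],[-0.07,0.106,-0.01,0.942,255],[-0.07,0.106,-0.01,0.942,255]],
])

```text
clock: 5.62
eef_pos: [598.1, -26.5, 24.5]
ee_rot: [-0.868, -3.017, 0.001]
ft_force: [-1.0, -0.4, -0.7]
width: 0.4
```

Request:
jog_arm([
  [[-0.016,0.014,0,0.157,255],[-0.033,0.027,0,0.314,255],[-0.051,0.038,0,0.471,255],[-0.07,0.048,0,0.628,255],[-0.09,0.056,0,0.785,255],[-0.11,0.063,0,0.942,255],[-0.11,0.063,0,0.942,255]],
])

```text
clock: 6.5
eef_pos: [565.0, -7.7, 24.6]
ee_rot: [-0.144, -3.137, 0.002]
ft_force: [0.6, 0.5, 0.8]
width: 0.5
```

Request:
jog_arm([
  [[-0.021,0.005,0,0.157,255],[-0.042,0.009,0,0.314,255],[-0.063,0.011,0,0.471,255],[-0.084,0.011,0,0.628,255],[-0.106,0.009,0,0.785,255],[-0.127,0.006,0,0.942,255],[-0.127,0.006,0,0.942,255]],
])

```text
clock: 7.38
eef_pos: [527.0, -6.1, 24.6]
ee_rot: [0.587, -3.085, 0.002]
ft_force: [-0.0, -0.1, -0.2]
width: 0.3
```

```bash
python3 - <<'E'
from h import *
s=imaging.get_image('side')
cv2.imwrite('pics/d3.png',cv2.resize(s[160:340,170:390],None,fx=3,fy=3,interpolation=cv2.INTER_CUBIC))
o=robot.get_obs();print(o['joint_pos'],o['ft_force'])
E
```

```text
[-0.01308664  0.48107149  1.98206074 -0.00286686  0.67930031 -1.95695568] [-0.47036885  0.74714101 -0.66619386]
```

View pics/d3.png

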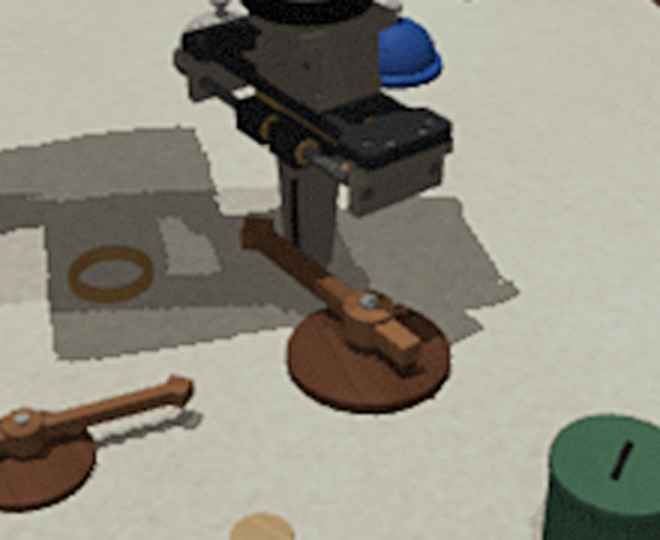

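Request:
jog_arm([
  [[-0.021,-0.005,0,0.157,255],[-0.041,-0.011,0,0.314,255],[-0.061,-0.019,0,0.471,255],[-0.08,-0.029,0,0.628,255],[-0.08,-0.029,0,0.628,255]],
])

```text
clock: 8.05
eef_pos: [503.4, -14.9, 24.7]
ee_rot: [1.056, -2.958, 0.003]
ft_force: [-0.2, 0.7, -0.1]
width: 0.1
```

```bash
python3 - <<'E'
from h import *
for i in ('side','top'):
    s=imaging.get_image(i); cv2.imwrite(f'pics/e_{i}.png',s)
s=cv2.imread('pics/e_side.png')
a=cv2.resize(s[220:300,190:330],None,fx=5,fy=5,interpolation=cv2.INTER_CUBIC)
cv2.imwrite('pics/d4.png',a)
E
```

```text
(no output)
```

View pics/d4.png

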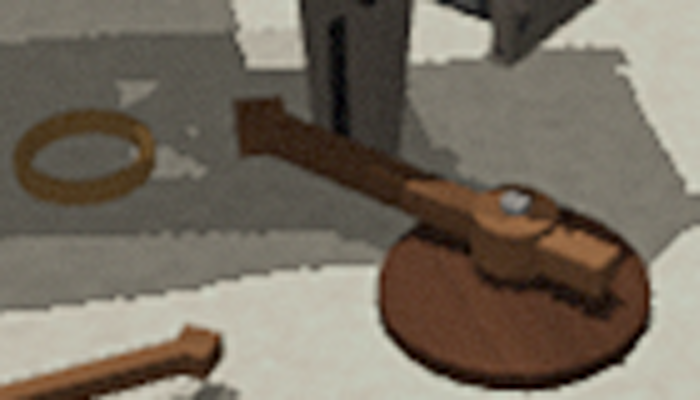

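View pics/e_top.png

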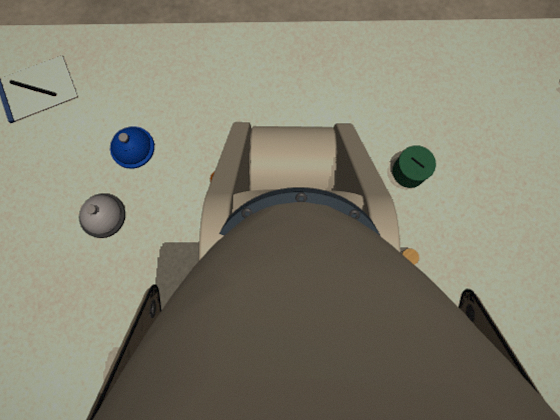

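```bash
python3 - <<'E'
from h import *
p=np.array([541.9,-86.5])
for uv in [(236.8,240),(237.5,240.5)]:
    q=plane('side',uv,36)[:2]-p;print(q,np.hypot(*q),np.degrees(np.arctan2(q[1],q[0])))
pp=plane('side',(293,260),41)[:2]; q=plane('side',(237.2,240),36)[:2]-pp;print(pp,np.hypot(*q),np.degrees(np.arctan2(q[1],q[0])))
r=np.array([407,33])-p;print(np.degrees(np.arctan2(r[1],r[0])),np.hypot(*r))
E
```

```text
[-79.71588449  94.41914531] 123.57021178727197 130.17362311399012
[-78.76288978  92.44810521] 121.4505865100891 130.4299573553236
[542.78989561 -84.69331689] 122.16708141624953 130.84001103647057
138.46414933159105 180.21725777516423
```

Request:
jog_arm([
  [[-0.014,-0.008,0,0.11,255],[-0.028,-0.016,0,0.227,255],[-0.028,-0.016,0,0.227,255],[0.015,0.03,0,0.227,255],[0.03,0.045,0.1,0.227,255],[0.03,0.045,0.3,0.227,255],[0.03,0.045,0.55,0.227,255],[0.03,0.045,0.55,0.227,255]],
])

```text
clock: 9.15
eef_pos: [516.2, -0.3, 194.2]
ee_rot: [-1.218, 2.888, -0.008]
ft_force: [1.1, 0.7, -0.7]
width: 0.5
```

Request:
jog_arm([
  [[0.05,0.2,0,-0.4,255],[0.05,0.4,0,-0.8,255],[0.05,0.6,0,-0.9,255],[0.09,0.8,0,-0.9,255],[0.09,1.0,0,-0.9,255],[0.09,1.0,0,-0.9,255]],
])

```text
clock: 9.9
eef_pos: [542.7, 304.3, 192.9]
ee_rot: [-0.548, 3.089, -0.009]
ft_force: [0.4, -1.5, 0.0]
width: 0.3
```

```bash
python3 - <<'E'
from h import *
for i in ('side','top'):
    s=imaging.get_image(i); cv2.imwrite(f'pics/f_{i}.png',s)
E
```

```text
(no output)
```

View pics/f_top.png

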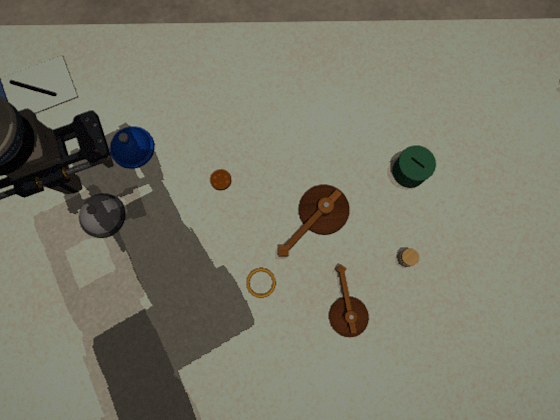

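View pics/f_side.png

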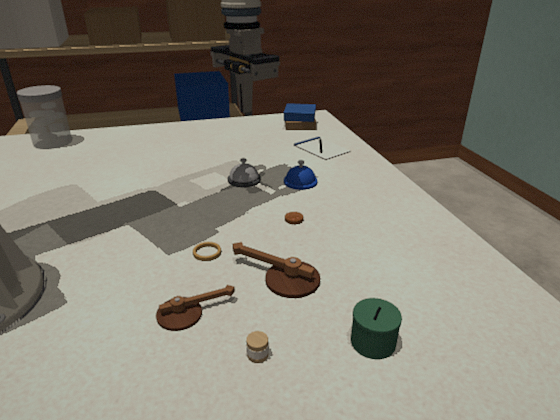

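```bash
cat > meas.py <<'E'
from h import *
def meas(path):
    t=cv2.imread(path);h=cv2.cvtColor(t,cv2.COLOR_BGR2HSV)
    m=cv2.inRange(h,(8,150,64),(18,255,255)); box=np.zeros_like(m);box[135:262,272:352]=255;m&=box
    ys,xs=np.nonzero(m)
    P=np.array([plane('top',(x,y),36)[:2] for x,y in zip(xs,ys)])
    p=np.array([541.9,-86.5]);ring=np.array([407,33.2])
    d=np.hypot(*(P-p).T);print(len(P),d.max())
    Q=P[(d>22)&(d<95)]  # includes tail
    v=cv2.fitLine(Q.astype(np.float32),cv2.DIST_HUBER,0,.01,.01).ravel()
    a=v[:2]*np.sign(v[:2]@(ring-p)) ; print('line angle',np.degrees(np.arctan2(a[1],a[0])),'pivot offset',np.cross(a,p-v[2:]))
    Q=P[d>50];c=Q[d[d>50]>100].mean(0)-p;print('head angle',np.degrees(np.arctan2(c[1],c[0])))
    r=ring-p;print('ring angle',np.degrees(np.arctan2(r[1],r[0])),'line miss at ring mm',np.cross(a,ring-v[2:]))
    hh=cv2.inRange(h,(14,130,60),(26,255,255));k=np.zeros_like(hh);k[262:305,240:285]=hh[262:305,240:285]
    c=max(cv2.findContours(k,cv2.RETR_EXTERNAL,cv2.CHAIN_APPROX_NONE)[0],key=cv2.contourArea)[:,0,:]
    print('ring',cv2.minEnclosingCircle(np.array([plane('top',u,5)[:2] for u in c],np.float32)))
    big=cv2.resize(t[180:310,230:360],None,fx=4,fy=4,interpolation=cv2.INTER_CUBIC);cv2.imwrite(path.replace('.png','_c.png'),big)
E
python3 - <<'E' 2>/dev/null
from meas import *
meas('pics/f_top.png');meas('pics/top0.png')
E
```

```text
1039 123.97757153656892
line angle 116.0834936159479 pivot offset -26.140510773755913
head angle 136.30981930719966
ring angle 138.41658819177135 line miss at ring mm 42.390751579306695
ring ((407.0195007324219, 33.37236404418945), 26.618017196655273)
588 121.64032032447616
line angle -175.8171766578254 pivot offset -0.0697302754965694
head angle 4.208930231114587
ring angle 138.41658819177135 line miss at ring mm -129.2903952557591
ring ((407.0195007324219, 33.37236404418945), 26.618017196655273)
```

View pics/f_top_c.png

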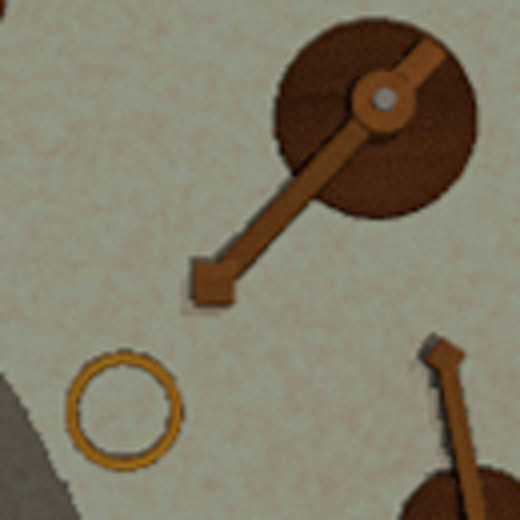

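```bash
sed -i 's/Q=P\[(d>22)&(d<95)\].*/Q=P[(d>54)\&(d<125)]/; s/^    a=v/    a=v/' meas.py; python3 - <<'E' 2>/dev/null
from meas import *
meas('pics/f_top.png');meas('pics/top0.png')
E
```

```text
1039 123.97757153656892
line angle 136.26014151700923 pivot offset -0.31258722856099297
head angle 136.30981930719966
ring angle 138.41658819177135 line miss at ring mm 6.473658242678084
ring ((407.0195007324219, 33.37236404418945), 26.618017196655273)
```

Request:
jog_arm([
  [[-0.02,-0.2,0,0.3,255],[-0.05,-0.4,0,0.6,255],[-0.08,-0.6,0,0.99,255],[-0.1,-0.8,0,0.99,255],[-0.11,-0.98,0,0.99,255],[-0.11,-0.98,0,0.99,255],[-0.11,-0.98,0,0.99,255]],
])

```text
clock: 10.88
eef_pos: [509.1, 5.9, 192.9]
ee_rot: [-1.282, 2.863, -0.009]
ft_force: [-0.1, 0.9, 0.1]
width: 0.3
```

Request:
jog_arm([
  [[0,0,-0.2,0.01,255],[0,0,-0.4,0.01,255],[0,0,-0.5,0.01,255],[0,0,-0.55,0.01,255],[0,0,-0.557,0.01,255],[-0.015,-0.02,-0.557,0.01,255],[-0.03,-0.05,-0.557,0.01,255],[-0.03,-0.05,-0.557,0.01,255]],
])

```text
clock: 11.88
eef_pos: [500.1, -9.9, 26.6]
ee_rot: [-1.287, 2.859, -0.009]
ft_force: [0.8, 0.5, 0.4]
width: 0.4
```

Request:
jog_arm([
  [[-0.012,-0.018,0,0,255],[-0.018,-0.027,0,0,255],[-0.021,-0.032,0,0,255],[-0.0235,-0.036,0,0,255],[-0.0253,-0.039,0,0,255],[-0.0253,-0.039,0,0,255]],
])

```text
clock: 12.62
eef_pos: [492.5, -21.6, 26.6]
ee_rot: [-1.287, 2.859, -0.009]
ft_force: [0.7, 0.2, 0.4]
width: 0.6
```

```bash
python3 - <<'E'
from h import *
s=imaging.get_image('side'); cv2.imwrite('pics/g_side.png',s)
cv2.imwrite('pics/g_c.png',cv2.resize(s[220:300,190:330],None,fx=5,fy=5,interpolation=cv2.INTER_CUBIC))
E
```

```text
(no output)
```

View pics/g_c.png

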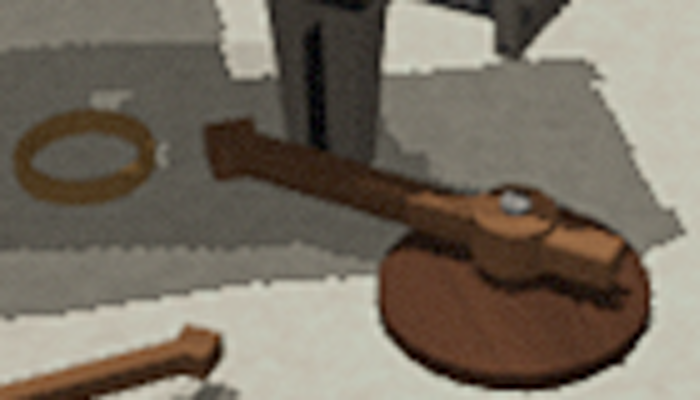

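The side view shows the arm now pointing at the ring (tip at about pixel (231,245)). I'll back off, lift, and verify from above.

Request:
jog_arm([
  [[0.03,0.034,0,0,255],[0.055,0.062,0,0,255],[0.06,0.07,0.15,0,255],[0.06,0.07,0.35,0,255],[0.06,0.07,0.55,0,255],[0.06,0.25,0.55,-0.4,255],[0.08,0.45,0.55,-0.8,255],[0.1,0.65,0.55,-0.8,255]],
])

```text
clock: 13.68
eef_pos: [522.5, 169.8, 192.2]
ee_rot: [-0.687, 3.059, -0.011]
ft_force: [0.7, -0.8, 1.2]
width: 0.9
```

Request:
jog_arm([
  [[0.02,0.15,0,-0.3,255],[0.04,0.3,0,-0.6,255],[0.06,0.5,0,-0.9,255],[0.06,0.5,0,-0.9,255],[0.06,0.5,0,-0.9,255]],
])

```text
clock: 14.3
eef_pos: [540.0, 320.0, 191.8]
ee_rot: [0.008, 3.138, -0.014]
ft_force: [0.4, -0.4, -0.3]
width: 0.5
```

```bash
python3 - <<'E' 2>/dev/null
from meas import *
for i in ('side','top'): cv2.imwrite(f'pics/h_{i}.png',imaging.get_image(i))
meas('pics/h_top.png')
E
```

```text
997 124.28155744933788
line angle 138.5559872716739 pivot offset -0.43286469123280114
head angle 138.68732637342399
ring angle 138.41658819177135 line miss at ring mm -0.8716507746926752
ring ((407.0195007324219, 33.37236404418945), 26.618017196655273)
```

View pics/h_top_c.png

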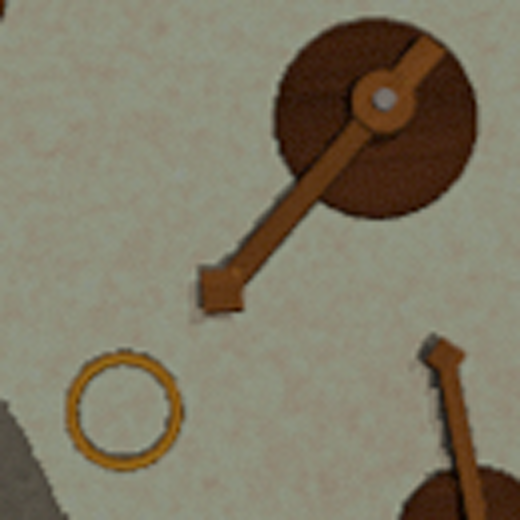

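View pics/h_top.png

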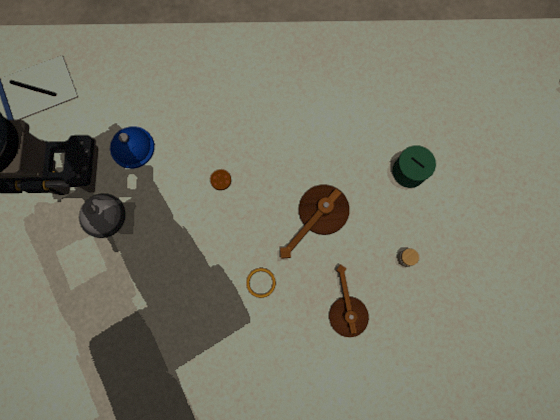

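The pointer is set: the arm line is at 138.6° against 138.4° for the ring, a miss of about 1 mm at the ring centre. Now the chrome bell.

Request:
jog_arm([
  [[-0.012,0.024,-0.1,0,255],[-0.012,0.024,-0.25,0,255],[-0.012,0.024,-0.36,0,255],[-0.012,0.024,-0.4,0,255],[-0.012,0.024,-0.4,0,255]],
])

```text
clock: 15.02
eef_pos: [536.7, 325.3, 72.1]
ee_rot: [0.013, 3.138, -0.015]
ft_force: [0.4, -0.8, 1.1]
width: 0.5
```

```bash
python3 - <<'E'
from h import *
s=imaging.get_image('side'); cv2.imwrite('pics/i_c.png',cv2.resize(s[110:200,200:330],None,fx=5,fy=5,interpolation=cv2.INTER_CUBIC))
E
```

```text
(no output)
```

View pics/i_c.png

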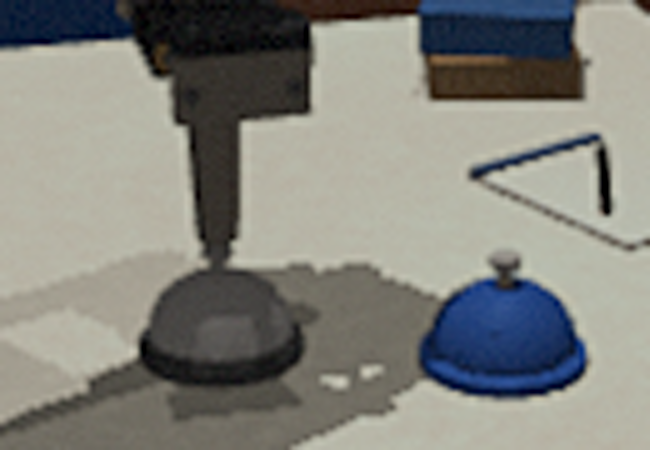

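Request:
jog_arm([
  [[0,0.006,-0.01,0,255],[0,0.006,-0.02,0,255],[0,0.006,-0.03,0,255],[0,0.006,-0.035,0,255],[0,0.006,-0.035,0,255]],
])

```text
clock: 15.7
eef_pos: [537.7, 328.0, 62.8]
ee_rot: [0.012, 3.136, -0.012]
ft_force: [0.5, 1.5, 2.9]
width: 0.0
```

Request:
jog_arm([
  [[0,0,-0.006,0,255],[0,0,-0.01,0,255],[0,0,-0.012,0,255],[0,0,-0.012,0,255]],
])

```text
clock: 16.2
eef_pos: [537.8, 328.1, 60.2]
ee_rot: [0.012, 3.136, -0.012]
ft_force: [-2.2, -1.2, 12.4]
width: 0.7
```

At 12 N the button is against its stop, with the fingertip at 52 mm. I'll release it.

Request:
jog_arm([
  [[0,0,0,0,255],[0,0,0.02,0,255],[0,0,0.05,0,255],[0,0,0.15,0,255],[0,0,0.35,0,255],[0,0,0.5,0,255],[0,0.2,0.5,0,255],[0,0.2,0.5,0,255]],
])

```text
clock: 17.2
eef_pos: [537.5, 390.9, 211.1]
ee_rot: [0.009, 3.135, -0.01]
ft_force: [-0.1, 0.2, 0.1]
width: 0.6
```

```bash
python3 - <<'E' 2>/dev/null
from meas import *
for i in ('side','top'): cv2.imwrite(f'pics/j_{i}.png',imaging.get_image(i))
meas('pics/j_top.png')
s=cv2.imread('pics/j_side.png');a=cv2.imread('pics/side0.png')
print('side diff lower wares',[(n,float(np.abs(s[y:y+h,x:x+w].astype(int)-a[y:y+h,x:x+w]).mean())) for n,(x,y,w,h) in dict(ring=(185,235,45,30),striker=(280,205,30,20),tin=(345,295,60,65),men=(240,328,35,36)).items()])
cv2.imwrite('pics/j_c.png',np.hstack([cv2.resize(q[150:195,215:275],None,fx=6,fy=6,interpolation=cv2.INTER_CUBIC) for q in(a,s)]))
E
```

```text
876 124.28155744933788
line angle 138.33202438984623 pivot offset -0.7249900814388042
head angle 138.64596258333708
ring angle 138.41658819177135 line miss at ring mm -0.4588086840007719
ring ((407.0195007324219, 33.37236404418945), 26.618017196655273)
side diff lower wares [('ring', 4.423950617283951), ('striker', 2.695), ('tin', 2.945213675213675), ('men', 2.634126984126984)]
```

View pics/j_c.png

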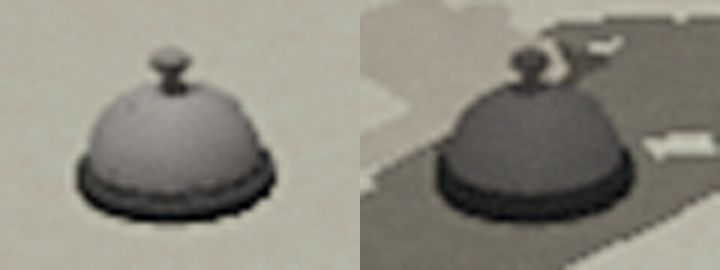

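View pics/j_side.png

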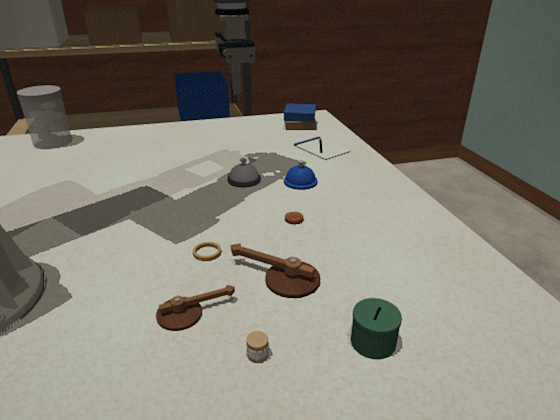

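The button is back up (button top at side pixel (243,159), as at the start). The pointer is on the ring, the wares are unmoved and the robot is clear.

```bash
python3 -c "
from rig import close_job
print(close_job())"
```

```text
the job is handed in; nothing more can be done
None
```

I pushed the arm of the larger pointer round with the closed fingertips until it pointed at the brass pocket ring, then rang the chrome bell. The job was handed in at about 17 s of the 61 s allowed; handing in reports no verdict.

- **Pointer:** the first push stopped about 2° short, so I gave it one small corrective push. The last top view gave the arm at 138.3° (138.6° by the arrowhead) against 138.4° for the ring, a miss of about 0.5 mm at the ring's centre.
- **Bell:** I pressed the button to its stop, reading 12 N with the fingertip about 6 mm below the button's up position. After I let go, the side view showed it fully up again.
- **Wares:** the ring measured at exactly the same place as at the start. The tin, striker and men stack look unchanged in the side view. I never went near the blue bell or the small dial.
- **Disagreements:** placing the hub from the side view alone came out 1 to 4 mm off the two-view fix, so I relied on the top view for angles. My first automatic fit of the arm's line picked up pixels of the dark dial and was wrong; I corrected it before the second push.

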